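# Put a movement away in the dust cabinet

## Robot

A 7-joint arm with a two-finger parallel gripper is mounted at the origin on the work surface. World frame = base frame: x ahead of the robot, y to its left, z up, the work surface at z = 0. Lengths are in m, angles in rad, forces in N, time in s.
With the tool pointing down it reaches from about 0.35 to 0.9 m from the base axis. Payload 8.1 kg.
Tool frame: the origin (TCP) lies at the very end of the fingers, on their centre line; the grasp point (between the pads) lies r.hold_point_z behind it (r.hold_point_z is the distance from the TCP to the grasp point, in m); z points along the fingers, x is the direction in which the jaws open and shut, and the axes are right-handed (so a half turn about z gives the same grasp; the last joint's range is limited). The gripper opens to 92 mm and grips with 3 to 60 N. Pads are 19 mm wide; open, the fingers measure 130 mm over their backs; the gripper's body (75 mm by 190 mm) begins 47 mm behind the grasp point.
Start: joints at [-1.295, 0.434, 0.025, 1.573, -0.012, 1.134, -0.075], TCP at [0.231, 0.581, 0.227] pointing down, gripper open.
Joint ranges: [-2.62, 2.62], [-0.44, 2.09], [-1.27, 1.32], [0.08, 2.57], [-1.32, 4.46], [0.12, 2], [-2.74, 2.74]. Speed limits (rad/s): [2.22, 2.22, 3.01, 3.01, 3.14, 3.14, 3.14].

## Interface

Orientations are given as [roll, pitch, yaw] about the fixed x, y, z axes, in that order (R = Rz(yaw) Ry(pitch) Rx(roll)).
In Python, from workcell import r, grab_frame, camera_model, job, boxes_of, cut_out gives the robot as it stands. The module is installed in compiled form; this text tells all that it offers.
- The arm moves only by the shell command python3 -m creep 'ROWS'. ROWS is JSON, one flat list of numbers, 5 for each row, row after row: the opening, from 0 (shut) to 1 (fully open), then the shift along the tool's x, y, z in m, then the turn about the tool's z in degrees. A call has 1 to 20 rows; each row is the pose to reach, as a shift and turn from the pose measured when the call began, along the tool's axes at that moment; what a row does not reach only later rows make up. A row lasts 1/12 s, in which the tool goes at most 41.7 mm and 7.16 degrees, less where a joint would pass 70% of its speed; a pose out of reach is approached as far as the arm can. A call with a gripper value outside its range is refused whole. The fingers move at their own pace and stop on an object; the grip force is fixed at half the most. Time passes only in rows, so rows that repeat a pose let the fingers close. It gives the time, the measured TCP pose, the force and the opening at its end, in the units of the state.
- r.read_state(): the state, without advancing time (a new reading comes with each control period).
- grab_frame(name): name is "scene" or "top" or "wrist"; returns (picture, depth): 420x560x3 uint8, blue, green, red; 420x560 float32, m along the optical axis (not along the pixel's ray), 0 where there is no reading.
- camera_model(name): a dict with "K" (3x3 intrinsics, pixels), "rvec" (rotation vector, rad) and "tvec" (3), from world to camera coordinates, as OpenCV has them; the wrist camera has in their place "mount" (4x4, takes a point from camera to tool coordinates, whose origin is the TCP and whose axes are the tool frame's). Camera axes: x right, y down, z forward; pixel columns grow to the right and rows downward; lengths in m; the calibration is good to about 2 mm. The wrist camera is an equidistant fisheye: a pixel r from the principal point sees the ray r / f radians off the axis. A picture is of the moment at which its call begins: read the wrist's pose just before it. camera_model takes no time and is no camera call.
- job.close_job(): hands the job in, once; it reports no verdict.
Trained networks look in the newest picture that a camera, given by its name, has taken for a name from the list of things; names that differ only in an ending like _2 or _b are one class to them, and where a whole thing is asked for, a point or a joint stands for the part that bears it (a point fixed in the world has none). Each returns a list of dicts, best first, with "confidence" (0 to 1); they miss things now and then, are a little off and sometimes report something else, mostly with a low value. They report only what shows in the picture. A call takes as long as a camera call.
- boxes_of(camera, target): "xyz" ([x, y, z] in m, in world coordinates, good to about 4 mm: the middle of the surface that is visible of it).
- cut_out(camera, target): "pixels" (420x560 bool, what is visible of it).
The state is a dict: "t": time; "qpos": joint angles; "dq": joint speeds; "joint_torque": joint torques, N m; "ee_pos": TCP position; "tool_rot": TCP orientation; "force": force on the tool from outside, world axes, zero at the start; "ft_torque": the same for the moment, N m; "gripper_width": finger opening in m.
Only numpy, scipy, OpenCV 4.12 (cv2) and the standard library are available. Lean on these libraries where they do the work, as an engineer would, in place of code of your own. Each camera call takes 0.05 s, during which the arm holds its last target. There are 200 camera calls.

## Task

Put the large round watch tin away in the dust cabinet: stand it in the free front part of the pulled-out tray, push the tray all the way in, then slide the door shut against its frame until the catch holds it there by itself. Go gently: do not slam the tray or the door or ram the door into the frame, tip no tin over, and leave everything else on the bench where it is.

Things in the scene. Friction and masses are not known exactly. Their poses are not given: they have to be found in the camera images.
- tin: the watch tin to put away: round aluminium tin with a window lid, 44 mm diameter, 28 mm high, about 60 g, standing loose and alone on the bench beside the cabinet; the only large tin. Origin: centre of its underside, z up.
- cabinet: low white dust cabinet, clear roof, fixed, 430 mm wide (y -200 to +230), 250 deep, roof at z 105, track and hangers on the roof's front up to z 125. Origin: on the bench in the plane of its front face (x = 0); x points inward, away from the robot, y to the left. Doorway: y -185 to -10, z 12 to 92 mm; the rest of the front is closed. A base lip 12 mm high stands 14 mm before the face.
- tray (a joint): pull-out of the tray in the doorway, m: 0 = home on its end stop, front plate flush with the cabinet's face; it starts 0.108 to 0.120 pulled out towards the robot (cabinet -x). Mass 0.4 kg, rubs with about 1.2 N. The door runs 4 mm before the face and cannot pass a tray that is not home. Nothing stands before the doorway above the base lip.
- tray_floor (a point): centre of the floor of the tray's free front compartment, on its top face, 20 mm above the bench; axes parallel to the cabinet's; moves with the tray. Compartment 110 mm (x) by 152 (y); side walls 12 mm high; at x -55 to -61 the front plate, 160 mm wide, z -4 to +60 from this floor; at x +55 a rib 6 mm high, behind it two small tins.
- door: sliding door: glass in an aluminium frame, 190 mm wide, 86 high, 6 thick, hung from the track on the roof. Origin: foot of its leading (right, cabinet -y) edge, middle of its thickness, at bench level; axes parallel to the cabinet's. It slides along the cabinet's y, closing towards -y, and starts open, left of the doorway. Mass 0.7 kg, rubs with 1 to 2 N. Moving it faster than 0.3 m/s is slamming.
- door_handle (a point): grip point of the door's handle: vertical steel bar, 10 mm diameter, z 23 to 97 mm, its axis 30 mm before the door's face, 75 mm from its leading edge; the point is on the axis at z 78. To close, a roller catch at the jamb resists with up to 8 N for some 7 mm, then, for the last 2 mm, pulls the door onto the buffer and holds it with 5 N; a door left short of that springs back open 10 mm or more.
- tin_left: small tin (36 mm diameter, 24 mm high) standing in the tray's rear compartment, to be left standing there. Origin: centre of its underside.
- tin_right: second small tin like it, beside it in the rear compartment.
- loupe: black eye loupe, 37 mm diameter, 36 mm high, standing on the bench; leave alone.
- oilers: oil cup on a round foot, 48 mm diameter, 30 mm high; leave alone.
- tweezers: steel tweezers 125 mm long, lying flat; leave alone.
- driver: small screwdriver, 120 mm long, lying; leave alone.
- blower: black rubber dust blower, 64 mm diameter, 95 mm high, standing; leave alone.
- dome: clear dust dome with a knob on a round blue tray, 108 mm diameter, 72 mm high; leave alone.
- buffer (a joint): how far the rubber buffer of the closing jamb is pressed in, m (0 free, 12 N per mm). The jamb, an upright aluminium strip with the black buffer on its face, stands at the doorway's right end and the door's leading edge closes on it. It is adjustable: the buffer's face stands anywhere from cabinet y -186 to -202 mm, so it must be felt for. Pressing it in by 2 mm (25 N) is ramming.

How it is judged:
By the outcome, as a careful person would: the job done as asked, in the order asked, and still so for the second after the job is handed in, with the robot touching nothing.
It also fails if it takes over 67 s, if anything falls off the work surface, if the arm or the gripper's body presses on something with over 40 N, if the wrist force passes 120 N, or if a joint passes its speed limit or range.

## Working session

There is one attempt and no reset: what is moved stays moved. The work goes in short steps, Python scripts to look and compute and a shell command to move; the robot and the scene stay as the last step left them, time stands still between calls to the robot, and variables do not carry over. Pictures are saved under pics/ and viewed, about 8 in all and at most 12, crops included, and the job is handed in when it is done.

```bash
mkdir -p pics; cat > h.py <<'E'
import numpy as np, cv2
from scipy.spatial.transform import Rotation as R
from workcell import r, grab_frame, camera_model, job, boxes_of, cut_out
def pose():
    s=r.read_state(); return np.array(s["ee_pos"]), R.from_euler('xyz',s["tool_rot"]).as_matrix(), s
def cloud(cam,depth):
    m=camera_model(cam);K=m["K"];Rc=cv2.Rodrigues(np.array(m["rvec"]))[0];t=np.array(m["tvec"]).ravel()
    v,u=np.mgrid[0:420,0:560]
    P=np.stack([(u-K[0][2])/K[0][0]*depth,(v-K[1][2])/K[1][1]*depth,depth],-1)
    return (P-t)@Rc
def tool(p):
    x,Rm,s=pose(); return Rm.T@(np.array(p)-x)
E
cat > a.py <<'E'
from h import *
s=r.read_state(); print({k:np.round(v,3) for k,v in s.items()}, r.hold_point_z)
for c in ["scene","top"]:
    im,d=grab_frame(c); cv2.imwrite(f"pics/{c}0.png",im); np.save(f"{c}_d.npy",d)
    for n in ["tin","cabinet","tray","tray_floor","door","door_handle","tin_left","tin_right","loupe","oilers","blower","dome","buffer","tweezers","driver"]:
        print(c,n,[(np.round(b["xyz"],3).tolist(),round(b["confidence"],2)) for b in boxes_of(c,n)[:2]])
E
python3 a.py
```

```text
{'t': np.float64(0.0), 'qpos': array([-1.295,  0.435,  0.025,  1.574, -0.012,  1.134, -0.075]), 'dq': array([-0.001,  0.001, -0.001, -0.001,  0.001, -0.   , -0.001]), 'joint_torque': array([-1.0000e-03, -6.6786e+01,  9.8400e-01, -3.1447e+01, -6.1000e-02,
        4.2000e-02,  0.0000e+00]), 'ee_pos': array([0.231, 0.58 , 0.226]), 'tool_rot': array([3.141e+00, 2.000e-03, 1.192e+00]), 'force': array([-0.501, -1.019,  0.706]), 'ft_torque': array([ 0.011, -0.015, -0.019]), 'gripper_width': np.float64(0.092)} 0.0188
scene tin [([0.475, -0.278, 0.026], 0.54), ([0.614, 0.074, 0.125], 0.43)]
scene cabinet [([0.737, 0.066, 0.102], 0.6)]
scene tray [([0.509, -0.105, 0.023], 0.72)]
scene tray_floor [([0.509, -0.106, 0.021], 0.6)]
scene door [([0.612, 0.073, 0.123], 0.97)]
scene door_handle [([0.398, -0.141, 0.019], 0.64), ([0.616, 0.07, 0.12], 0.56)]
scene tin_left []
scene tin_right []
scene loupe [([0.425, 0.145, 0.034], 0.68)]
scene oilers [([0.466, 0.324, 0.014], 0.61)]
scene blower [([0.578, -0.409, 0.038], 0.86)]
scene dome [([0.61, 0.45, 0.038], 0.8)]
scene buffer []
scene tweezers [([0.37
[... 186 characters left out ...]
, 0.033], 0.68)]
top cabinet [([0.7, -0.024, 0.106], 0.77)]
top tray [([0.562, -0.116, 0.021], 0.64)]
top tray_floor [([0.565, -0.11, 0.023], 0.59)]
top door [([0.609, 0.078, 0.083], 0.82)]
top door_handle [([0.613, 0.079, 0.087], 0.64), ([0.698, -0.024, 0.103], 0.41)]
top tin_left []
top tin_right []
top loupe [([0.612, 0.08, 0.084], 0.49), ([0.415, 0.133, 0.033], 0.43)]
top oilers [([0.694, -0.024, 0.106], 0.71), ([0.455, 0.319, 0.016], 0.49)]
top blower [([0.569, -0.423, 0.044], 0.82)]
top dome [([0.587, 0.427, 0.036], 0.73)]
top buffer [([0.592, -0.211, 0.071], 0.57), ([0.392, -0.155, 0.024], 0.49)]
top tweezers [([0.373, -0.015, 0.006], 0.58)]
top driver [([0.394, -0.152, 0.023], 0.58)]
```

View pics/scene0.png

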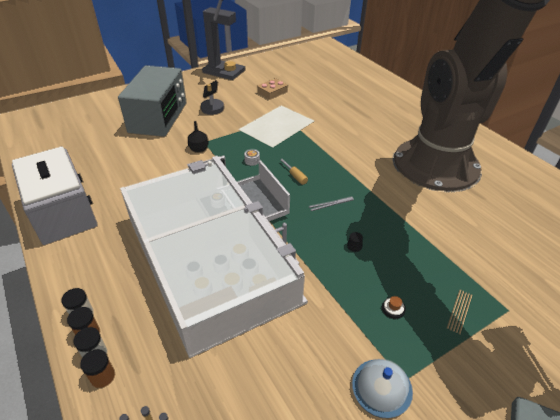

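View pics/top0.png

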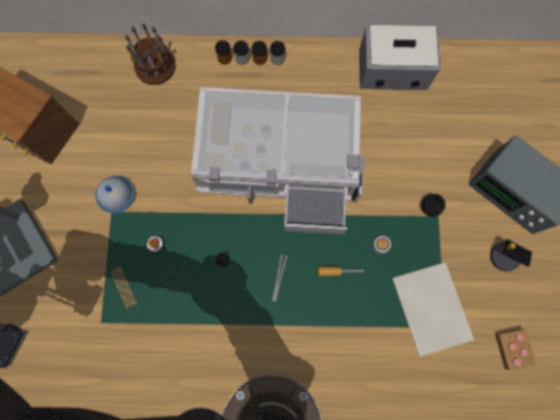

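The scene view shows the tin at (252,157), to the right of the pulled-out tray at (262,195), and the door hanging at about (270,225). In the top view the tin is at (382,244), the tray floor at (315,207), and the door and track lie along row 185. Next I'll fit the cabinet pose from depth.

```bash
cat > b.py <<'E'
from h import *
for c in ["top","scene"]:
    im=cv2.imread(f"pics/{c}0.png"); P=cloud(c,np.load(f"{c}_d.npy"))
    d=np.load(f"{c}_d.npy"); ok=d>0
    X,Y,Z=P[...,0],P[...,1],P[...,2]
    reg=ok&(X>.4)&(X<.95)&(Y>-.3)&(Y<.3)
    for lo,hi,n in [(.098,.112,"roof"),(.118,.135,"track"),(.07,.088,"plate"),(.014,.026,"floor")]:
        m=reg&(Z>lo)&(Z<hi)
        if n in("plate","floor"): m&=(X<.6)&(Y<0)&(Y>-.24)
        q=P[m]
        if len(q)<20: print(c,n,len(q));continue
        k=cv2.connectedComponents(m.astype(np.uint8))
        l=k[1][m]; b=np.bincount(l).argmax(); q=q[l==b]
        (ctr,wh,a)=cv2.minAreaRect(q[:,:2].astype(np.float32)); print(c,n,len(q),np.round(ctr,4),np.round(wh,4),round(a,2),"z",np.median(q[:,2]).round(4), "min/max",q.min(0).round(3),q.max(0).round(3))
    m=ok&(np.hypot(X-.47,Y+.282)<.05)&(Z>.02)&(Z<.04); q=P[m]
    print(c,"tin",len(q),cv2.minEnclosingCircle(q[:,:2].astype(np.float32)),np.median(q[:,2]), q.mean(0))
    m=ok&(np.hypot(X-.47,Y+.282)<.15)&(abs(Z)<.008); print("bench z",np.median(Z[m]))
E
python3 b.py
```

```text
top roof 13275 [ 0.7441 -0.0111] [0.4446 0.2386] 87.3 z 0.1045 min/max [ 0.622 -0.23   0.098] [0.873 0.215 0.112]
top track 196 [ 0.9365 -0.2706] [0.0262 0.0586] 0.94 z 0.1286 min/max [ 0.923 -0.3    0.118] [ 0.95  -0.242  0.135]
top plate 183 [ 0.4999 -0.1062] [0.1576 0.0075] 87.55 z 0.0785 min/max [ 0.494 -0.185  0.07 ] [ 0.507 -0.028  0.085]
top floor 1658 [ 0.5591 -0.109 ] [0.1525 0.0875] 87.6 z 0.0198 min/max [ 0.512 -0.186  0.014] [ 0.6   -0.031  0.026]
top tin 219 ((0.4660123586654663, -0.2865290939807892), 0.02250354178249836) 0.02753873167515704 [ 0.46561632 -0.28610587  0.02773702]
bench z 0.0001040680486914602
scene roof 16716 [ 0.7351 -0.0082] [0.4464 0.2504] 87.4 z 0.1044 min/max [ 0.612 -0.229  0.098] [0.87  0.22  0.112]
scene track 196 [ 0.9383 -0.2684] [0.0232 0.0621] 0.17 z 0.1299 min/max [ 0.927 -0.299  0.118] [ 0.95  -0.237  0.133]
scene plate 172 [ 0.4997 -0.1019] [0.1587 0.0082] 87.13 z 0.078 min/max [ 0.493 -0.181  0.07 ] [ 0.506 -0.023  0.082]
scene floor 843 [ 0.5318 -0.1122] [0.1458 0.0639] 87.08 z 0.0196 min/max [ 0.497 -0.185  0.015] [ 0.564 -0.038  0.026]
scene tin 128 ((0.4654321074485779, -0.28521254658699036), 0.024483583867549896) 0.026955371874329684 [ 0.46687604 -0.28005994  0.02658795]
bench z -0.0002509123630103384
```

```bash
cat > go.py <<'E'
import sys
from h import *
a=[float(v) for v in sys.argv[1:]]
x,Rm,s=pose(); y=np.degrees(np.arctan2(Rm[1,0],Rm[0,0]))
print("shift",tool(a[:3]).round(4),"yaw",y.round(2), "turn",round(((y-a[3]+180)%360)-180,2) if len(a)>3 else "")
print("pos",x.round(4),"tz",Rm[:,2].round(4),"F",np.round(s["force"],1),"w",round(float(s["gripper_width"]),4),"t",round(float(s["t"]),2))
E
python3 go.py .466 -.286 .12 -60
```

```text
shift [-0.7183  0.5388  0.1067] yaw 68.29 turn 128.29
pos [0.2312 0.5807 0.2267] tz [ 0. -0. -1.] F [ 0.3 -0.8 -0.8] w 0.0919 t 1.6
```

```bash
python3 -m creep '[1,-0.718,0.539,0.04,128.3,1,-0.718,0.539,0.04,128.3,1,-0.718,0.539,0.04,128.3,1,-0.718,0.539,0.04,128.3,1,-0.718,0.539,0.04,128.3,1,-0.718,0.539,0.04,128.3,1,-0.718,0.539,0.04,128.3,1,-0.718,0.539,0.04,128.3,1,-0.718,0.539,0.04,128.3,1,-0.718,0.539,0.04,128.3,1,-0.718,0.539,0.04,128.3,1,-0.718,0.539,0.04,128.3,1,-0.718,0.539,0.04,128.3,1,-0.718,0.539,0.04,128.3,1,-0.718,0.539,0.04,128.3,1,-0.718,0.539,0.04,128.3,1,-0.718,0.539,0.04,128.3,1,-0.718,0.539,0.04,128.3,1,-0.718,0.539,0.04,128.3,1,-0.718,0.539,0.04,128.3]'; python3 go.py .466 -.286 .005 -60
```

```text
t: 3.27
ee_pos: [0.4498, -0.2246, 0.1896]
tool_rot: [-3.141, -0.0, -1.047]
force: [1.4, 0.1, 0.6]
gripper_width: 0.0917
shift [0.0613 0.0168 0.1846] yaw -59.99 turn 0.01
pos [ 0.4498 -0.2246  0.1896] tz [ 7.e-04  1.e-04 -1.e+00] F [1.4 0.1 0.6] w 0.0917 t 3.27
```

```bash
python3 -m creep '[1,0.061,0.017,0.04,0,1,0.061,0.017,0.06,0,1,0.061,0.017,0.1,0,1,0.061,0.017,0.135,0,1,0.061,0.017,0.16,0,1,0.061,0.017,0.175,0,1,0.061,0.017,0.183,0,1,0.061,0.017,0.184,0,0.7,0.061,0.017,0.184,0,0.6,0.061,0.017,0.184,0,0.5,0.061,0.017,0.184,0,0.4,0.061,0.017,0.184,0,0.3,0.061,0.017,0.184,0,0.3,0.061,0.017,0.184,0,0.3,0.061,0.017,0.184,0,0.3,0.061,0.017,0.184,0,0.3,0.061,0.017,0.184,0]'; python3 go.py .466 -.286 .15 -92.6
```

```text
t: 4.68
ee_pos: [0.4658, -0.2859, 0.0058]
tool_rot: [-3.141, -0.0, -1.047]
force: [-0.1, -0.7, 2.3]
gripper_width: 0.0434
shift [ 0.0002 -0.0003 -0.1442] yaw -59.99 turn 32.61
pos [ 0.4658 -0.2859  0.0058] tz [ 1.e-03  1.e-04 -1.e+00] F [-0.1 -0.7  2.3] w 0.0434 t 4.68
```

```bash
python3 -m creep '[0.3,0,0,-0.02,0,0.3,0,0,-0.05,0,0.3,0,0,-0.09,0,0.3,0,0,-0.12,0,0.3,0,0,-0.144,7,0.3,0,0,-0.144,14,0.3,0,0,-0.144,21,0.3,0,0,-0.144,28,0.3,0,0,-0.144,32.6,0.3,0,0,-0.144,32.6]'; python3 go.py .540 -.108 .0265 -92.6
```

```text
t: 5.52
ee_pos: [0.4655, -0.2856, 0.1495]
tool_rot: [-3.141, 0.0, -1.62]
force: [0.4, -0.1, -0.8]
gripper_width: 0.0434
shift [-0.1811 -0.0657  0.123 ] yaw -92.8 turn -0.2
pos [ 0.4655 -0.2856  0.1495] tz [ 3.e-04  1.e-04 -1.e+00] F [ 0.4 -0.1 -0.8] w 0.0434 t 5.52
```

```bash
cat > look.py <<'E'
import sys
from h import *
for c in sys.argv[2:]:
    im,d=grab_frame(c); cv2.imwrite(f"pics/{c}{sys.argv[1]}.png",im); np.save(f"{c}_d{sys.argv[1]}.npy",d)
E
python3 look.py 1 wrist
python3 -m creep '[0.3,-0.04,-0.015,0,0,0.3,-0.08,-0.03,0,0,0.3,-0.12,-0.045,0,0,0.3,-0.155,-0.058,0,0,0.3,-0.181,-0.066,0,0,0.3,-0.181,-0.066,0,0,0.3,-0.181,-0.066,0.02,0,0.3,-0.181,-0.066,0.045,0,0.3,-0.181,-0.066,0.07,0,0.3,-0.181,-0.066,0.085,0,0.3,-0.181,-0.066,0.095,0,0.3,-0.181,-0.066,0.1,0,0.3,-0.181,-0.066,0.1,0]'; python3 go.py .540 -.108 .0265 -92.6; python3 look.py 2 top wrist
python3 -c "
import cv2,numpy as np
a=cv2.imread('pics/top2.png')[130:260,230:400];b=cv2.imread('pics/wrist2.png')
a=cv2.resize(a,None,fx=420/130,fy=420/130)[:, :240*2];a=cv2.resize(a,(300,300));b=cv2.resize(b,(400,300))
cv2.imwrite('pics/c2.png',np.hstack([a,b]))"
```

```text
t: 6.65
ee_pos: [0.5389, -0.1081, 0.049]
tool_rot: [3.141, -0.0, -1.614]
force: [1.5, 0.8, -0.1]
gripper_width: 0.0435
shift [-0.0001 -0.0011  0.0225] yaw -92.45 turn 0.15
pos [ 0.5389 -0.1081  0.049 ] tz [-8.e-04 -0.e+00 -1.e+00] F [ 1.5  0.8 -0.1] w 0.0435 t 6.65
```

View pics/c2.png

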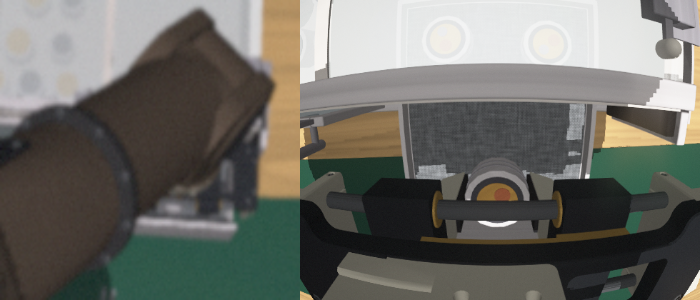

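The wrist view shows the tin between the tray's side walls (x 410–590) at pixel (497,190), with clear floor around it. The cropped top view is blocked by the arm. I'll lower it, release and rise.

```bash
python3 -m creep '[0.3,0,0,0.008,0,0.3,0,0,0.016,0,0.3,0,0,0.02,0,0.3,0,0,0.0225,0,0.3,0,0,0.023,0,0.3,0,0,0.023,0,0.5,0,0,0.023,0,0.6,0,0,0.023,0,0.7,0,0,0.023,0,0.75,0,0,0.023,0,0.75,0,0,0.023,0,0.75,0,0,0.01,0,0.75,0,0,-0.01,0,0.75,0,0,-0.04,0,0.75,0,0,-0.08,0,0.75,0,0,-0.12,0,0.75,0,0,-0.12,0]'; python3 look.py 3 wrist; python3 go.py .45 -.103 .15 -92.6; python3 -c "
from h import *
x,Rm,s=pose()
for n in ['tin','tin_left','tray','door_handle','door']:print(n,[(np.round(b['xyz'],3).tolist(),round(b['confidence'],2)) for b in boxes_of('wrist',n)[:2]])"
```

```text
t: 8.17
ee_pos: [0.5427, -0.1105, 0.1777]
tool_rot: [-3.131, -0.001, -1.616]
force: [1.7, -0.8, -0.5]
gripper_width: 0.0689
shift [-0.0024  0.0922  0.024 ] yaw -92.5 turn 0.1
pos [ 0.5418 -0.1093  0.1748] tz [ 8.2e-03 -8.0e-04 -1.0e+00] F [ 0.4  0.8 -0.5] w 0.0688 t 8.22
tin [([0.54, -0.106, 0.049], 0.97)]
tin_left [([0.376, -0.013, 0.002], 0.41)]
tray [([0.546, -0.111, 0.018], 0.85)]
door_handle [([0.611, 0.017, 0.101], 0.9), ([0.54, -0.107, 0.047], 0.66)]
door [([0.606, 0.023, 0.099], 0.73)]
```

View pics/wrist3.png

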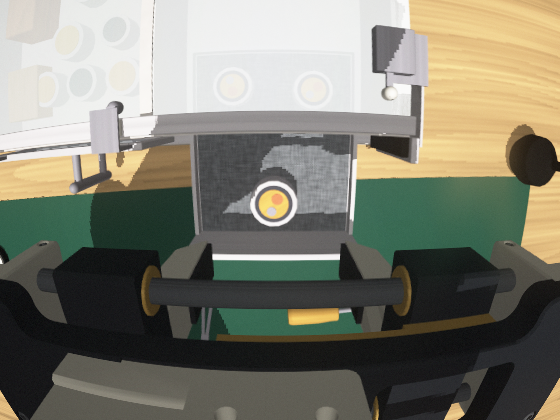

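Tin stands upright in the tray at (273,204); the two small tins show upright behind it at (232,85) and (312,88); the handle is at (75,187). Next I'll move in front of the tray plate with the fingers closed.

```bash
python3 -m creep '[0.75,-0.002,0.04,0.0,0.1,0.6,-0.002,0.07,0.0,0.1,0.4,-0.002,0.09,0.0,0.1,0.2,-0.002,0.09,0,0.1,0,-0.002,0.09,0.02,0.1,0,-0.002,0.09,0.045,0.1,0,-0.002,0.09,0.07,0.1,0,-0.002,0.09,0.095,0.1,0,-0.002,0.09,0.108,0.1,0,-0.002,0.09,0.108,0.1,0,-0.002,0.09,0.108,0.1]'; python3 look.py 4 top wrist scene; python3 - <<'E'
from h import *
m=camera_model("wrist");print(np.round(m["mount"],3).tolist(),np.array(m["K"]).round(1).tolist())
x,Rm,s=pose();print(x.round(4),s["gripper_width"],np.round(s["tool_rot"],3),np.round(s["force"],1))
for c in ["top","scene"]:
    d=np.load(f"{c}_d4.npy");P=cloud(c,d);X,Y,Z=np.moveaxis(P,-1,0)
    m=(d>0)&(Z>.07)&(Z<.086)&(X<.52)&(X>.48)&(Y<-.02)&(Y>-.2);q=P[m];print(c,len(q),np.polyfit(q[:,1],q[:,0],1) if len(q)>9 else "",q[:,:2].mean(0) if len(q) else"")
    m=(d>0)&(Z>.11)&(Z<.135)&(X<.66)&(X>.5)&(Y<.3)&(Y>-.25);q=P[m]
    print(c,"track",len(q),cv2.minAreaRect(q[:,:2].astype(np.float32)))
    m=(d>0)&(Z>.03)&(Z<.1)&(X<.6)&(X>.53)&(Y<.3)&(Y>0);q=P[m]
    print(c,"handle",len(q),q.min(0) if len(q) else "",q.max(0) if len(q) else "", np.median(q,0) if len(q) else "")
E
for c in scene top wrist; do python3 - $c <<'E'
import sys
from h import *
c=sys.argv[1]; grab_frame(c)
print(c,[(np.round(b['xyz'],3).tolist(),round(b['confidence'],2)) for b in boxes_of(c,'door_handle')[:3]])
E
done
```

```text
t: 9.38
ee_pos: [0.4484, -0.1024, 0.0608]
tool_rot: [3.138, -0.001, -1.617]
force: [0.7, -0.2, 0.7]
gripper_width: 0.0067
[[1.0, 0.001, -0.0, -0.0], [-0.001, 0.96, 0.278, -0.076], [0.001, -0.278, 0.96, -0.159], [0.0, 0.0, 0.0, 1.0]] [[325.2, 0.0, 275.8], [0.0, 325.2, 207.1], [0.0, 0.0, 1.0]]
[ 0.4496 -0.1022  0.0622] 0.0006022855745090353 [-3.141 -0.    -1.616] [-0.5  0.4  0. ]
top 0  
top track 1185 ((0.6314572095870972, -0.0014908164739608765), (0.0566524975001812, 0.43323764204978943), 0.045976422727108)
top handle 63 [0.56925913 0.0615637  0.03436827] [0.59994376 0.07136552 0.09797883] [0.57852381 0.0657137  0.08507011]
scene 169 [0.04408987 0.50502922] [ 0.50066993 -0.09887286]
scene track 1247 ((0.6305218935012817, 0.0030992478132247925), (0.05740517005324364, 0.43213319778442383), 0.17244993150234222)
scene handle 111 [0.56959182 0.06484456 0.03405779] [0.59756183 0.07481027 0.09741166] [0.57670058 0.07178838 0.07878393]
scene [([0.618, 0.071, 0.119], 0.8)]
top [([0.613, 0.08, 0.088], 0.73)]
wrist [([0.604, 0.038, 0.045], 0.89)]
```

View pics/wrist4.png

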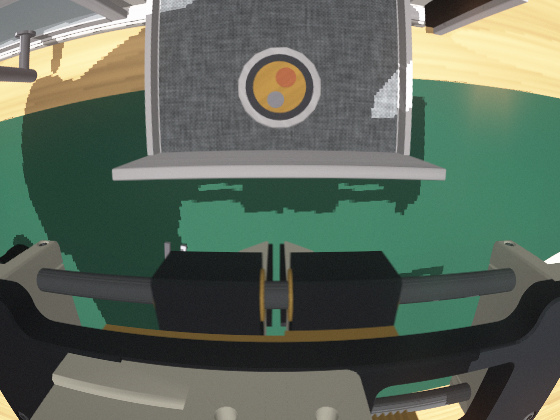

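The tin stands centred in the tray at (279,87), and the plate's top edge (112–445, row 172) lies square ahead of the closed fingers at (278,290). I'll push gently.

```bash
python3 -m creep '[0,0,-0.01,-0.006,0,0,0,-0.02,-0.006,0,0,0,-0.026,-0.006,0,0,0,-0.03,-0.006,0,0,0,-0.033,-0.006,0,0,0,-0.036,-0.006,0,0,0,-0.039,-0.006,0,0,0,-0.042,-0.006,0,0,0,-0.046,-0.006,0,0,0,-0.051,-0.006,0,0,0,-0.056,-0.006,0,0,0,-0.062,-0.006,0,0,0,-0.068,-0.006,0,0,0,-0.074,-0.006,0,0,0,-0.08,-0.006,0,0,0,-0.086,-0.006,0,0,0,-0.092,-0.006,0,0,0,-0.098,-0.006,0,0,0,-0.103,-0.006,0,0,0,-0.107,-0.006,0]'; python3 look.py 5 scene top; python3 - <<'E'
from h import *
x,Rm,s=pose();print(x.round(4),np.round(s["force"],1))
for c in ["scene","top"]:
    d=np.load(f"{c}_d5.npy");P=cloud(c,d);X,Y,Z=np.moveaxis(P,-1,0)
    m=(d>0)&(Z>.065)&(Z<.086)&(X<.6)&(X>.48)&(Y<-.02)&(Y>-.2)&(abs(Y+.105)>.02);q=P[m];print(c,len(q),np.median(q,0) if len(q) else"")
    print([(np.round(b['xyz'],3).tolist(),round(b['confidence'],2)) for b in boxes_of(c,'tray')[:2]])
E
```

```text
t: 11.5
ee_pos: [0.5568, -0.1066, 0.0678]
tool_rot: [-3.141, 0.0, -1.615]
force: [-1.7, -0.7, -0.0]
gripper_width: 0.0004
[ 0.5572 -0.1067  0.068 ] [ 0.2 -0.5  0.4]
scene 148 [ 0.57123492 -0.08365643  0.07717713]
[([0.571, -0.111, 0.069], 0.54)]
top 47 [ 0.56764027 -0.16482857  0.077391  ]
[([0.593, -0.182, 0.035], 0.58)]
```

```bash
python3 -m creep '[0,0,-0.003,0,0,0,0,-0.007,0,0,0,0,-0.012,0,0,0,0,-0.017,0,0,0,0,-0.022,0,0,0,0,-0.026,0,0,0,0,-0.028,0,0,0,0,-0.03,0,0,0,0,-0.0315,0,0,0,0,-0.033,0,0,0,0,-0.0345,0,0,0,0,-0.036,0,0]'; python3 go.py .6 -.105 .068 -92.6
```

```text
t: 12.7
ee_pos: [0.5924, -0.1083, 0.068]
tool_rot: [-3.141, 0.0, -1.615]
force: [-1.0, -1.1, 0.3]
gripper_width: 0.0004
shift [-0.0036 -0.0074 -0.    ] yaw -92.56 turn 0.04
pos [ 0.5924 -0.1083  0.068 ] tz [ 5.e-04  0.e+00 -1.e+00] F [-1.  -1.1  0.3] w 0.0004 t 12.7
```

```bash
python3 -m creep '[0,0,-0.001,0,0,0,0,-0.002,0,0,0,0,-0.003,0,0,0,0,-0.004,0,0]'; python3 -m creep '[0,0,-0.001,0,0,0,0,-0.002,0,0]';python3 -m creep '[0,0,-0.001,0,0,0,0,-0.002,0,0]'
```

```text
t: 13.03
ee_pos: [0.5954, -0.1084, 0.0679]
tool_rot: [3.14, 0.001, -1.616]
force: [-9.3, 0.6, 6.6]
gripper_width: 0.0004
t: 13.2
ee_pos: [0.5953, -0.1084, 0.0677]
tool_rot: [3.136, 0.002, -1.616]
force: [-12.8, 1.5, 10.5]
gripper_width: 0.0004
t: 13.37
ee_pos: [0.5952, -0.1084, 0.0676]
tool_rot: [3.133, 0.003, -1.617]
force: [-14.2, 1.6, 11.3]
gripper_width: 0.0003
```

```bash
python3 -m creep '[0,0,0.005,0,0,0,0,0.02,0,0,0,0,0.05,-0.02,0,0,0,0.09,-0.06,0,0,0,0.12,-0.1,0,0,0,0.12,-0.1,0,0,0,0.12,-0.1,0]'; python3 look.py 6 wrist top scene; python3 - <<'E'
from h import *
for c in ["scene","top"]:
    d=np.load(f"{c}_d6.npy");P=cloud(c,d);X,Y,Z=np.moveaxis(P,-1,0)
    for n,m in [("lowfront",(Z>.02)&(Z<.085)&(Y<-.03)&(Y>-.18)),("plate top",(Z>.07)&(Z<.087)&(Y<-.03)&(Y>-.18)),("jamb",(Z>.02)&(Z<.1)&(Y<-.19)&(Y>-.25)),("closedfront",(Z>.02)&(Z<.1)&(Y>.2)&(Y<.22)),("handle",(Z>.03)&(Z<.09)&(Y<.2)&(Y>.0)&(X<.585))]:
        q=P[m&(d>0)&(X>.54)&(X<.63)]
        print(c,n,len(q),np.percentile(q,[5,50,95],axis=0).round(4).tolist() if len(q)>5 else "")
E
python3 go.py .576 .067 .1 -92.6
python3 -c "
import cv2,numpy as np
b=cv2.imread('pics/wrist6.png');a=cv2.imread('pics/scene6.png')[130:290,180:320]
cv2.imwrite('pics/c6.png',np.hstack([cv2.resize(a,(368,420)),b[:,64:496]]))"
```

```text
t: 13.95
ee_pos: [0.4752, -0.1039, 0.1716]
tool_rot: [3.137, 0.005, -1.619]
force: [0.2, -0.8, -0.3]
gripper_width: 0.001
scene lowfront 0 
scene plate top 0 
scene jamb 31 [[0.581, -0.2225, 0.0816], [0.588, -0.2114, 0.0963], [0.6261, -0.2046, 0.0995]]
scene closedfront 100 [[0.6206, 0.2166, 0.0234], [0.6249, 0.2178, 0.0617], [0.6297, 0.2188, 0.096]]
scene handle 76 [[0.5706, 0.068, 0.0404], [0.5757, 0.0723, 0.0654], [0.5815, 0.0744, 0.0877]]
top lowfront 26 [[0.6097, -0.04, 0.0333], [0.6109, -0.035, 0.0663], [0.6134, -0.0318, 0.0815]]
top plate top 11 [[0.61, -0.0408, 0.0715], [0.611, -0.037, 0.0793], [0.6138, -0.0317, 0.0825]]
top jamb 0 
top closedfront 52 [[0.6202, 0.2011, 0.0242], [0.6216, 0.2075, 0.0607], [0.6224, 0.2156, 0.0944]]
top handle 27 [[0.5697, 0.0622, 0.0338], [0.5715, 0.0658, 0.0624], [0.5827, 0.07, 0.0885]]
shift [-0.1735 -0.0918  0.0685] yaw -92.57 turn 0.03
pos [ 0.477  -0.1025  0.1686] tz [-0.0075  0.0039 -1.    ] F [ 1.5  1.1 -0.6] w 0.0003 t 14.1
```

View pics/c6.png

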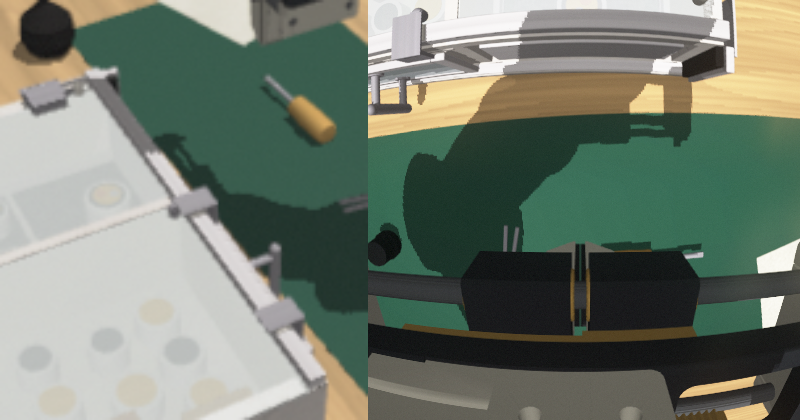

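Left crop: the tray is in, nothing juts out of the doorway, and the handle stands at (272,262). Right (wrist) crop: the plate sits under the track at (590,55). Next I'll check that the plate is flush, using wrist depth.

```bash
python3 - <<'E'
from h import *
x,Rm,s=pose()
d=np.load("wrist_d6.npy");m=camera_model("wrist");K=np.array(m["K"]);M=np.array(m["mount"])
v,u=np.mgrid[0:420,0:560];a=(u-K[0,2])/K[0,0];b=(v-K[1,2])/K[1,1];th=np.hypot(a,b);k=np.tan(th)/np.maximum(th,1e-9)
P=np.stack([a*k*d,b*k*d,d],-1)@M[:3,:3].T+M[:3,3]; P=P@Rm.T+x
c,sn=np.cos(np.radians(-2.6)),np.sin(np.radians(-2.6))
C=np.stack([c*(P[...,0]-.612)+sn*P[...,1],-sn*(P[...,0]-.612)+c*P[...,1],P[...,2]],-1)
ok=(d>0)&(th<1.4)&(abs(C[...,0])<.04)
for ylo in np.arange(-.25,.14,.03):
  print(round(ylo,2),[(lambda q:(len(q),np.median(q[:,0]).round(4)) if len(q)>3 else 0)(C[ok&(C[...,1]>ylo)&(C[...,1]<ylo+.03)&(C[...,2]>z)&(C[...,2]<z+.012)]) for z in np.arange(.0,.12,.012)])
q=C[(d>0)&(th<1.4)&(C[...,0]<-.025)&(C[...,0]>-.055)&(C[...,1]>0)&(C[...,1]<.12)&(C[...,2]>.03)&(C[...,2]<.1)]
print("handle",len(q),np.percentile(q,[2,50,98],axis=0).round(4).tolist() if len(q) else "")
E
```

```text
-0.25 [0, 0, 0, 0, 0, 0, (35, np.float64(0.0304)), (176, np.float64(0.0279)), (268, np.float64(0.0167)), 0]
-0.22 [(237, np.float64(-0.0055)), (176, np.float64(-0.0053)), (155, np.float64(-0.006)), (166, np.float64(-0.0056)), (193, np.float64(-0.005)), (217, np.float64(-0.0053)), (214, np.float64(-0.0068)), (256, np.float64(-0.0066)), (1045, np.float64(0.0026)), (580, np.float64(0.0099))]
-0.19 [(408, np.float64(-0.0061)), (117, np.float64(-0.0017)), (72, np.float64(0.0015)), (76, np.float64(0.0014)), (87, np.float64(0.0015)), (99, np.float64(0.0015)), (165, np.float64(0.0023)), (81, np.float64(0.0015)), (829, np.float64(0.0242)), (938, np.float64(0.01))]
-0.16 [(400, np.float64(-0.0063)), (150, np.float64(-0.0015)), (74, np.float64(0.0013)), (86, np.float64(0.0013)), (97, np.float64(0.0013)), (111, np.float64(0.0014)), (200, np.float64(0.0022)), (72, np.float64(0.0014)), (758, np.float64(0.0226)), (965, np.float64(0.0094))]
-0.13 [(427, np.float64(-0.0065)), (108, np.float64(-0.0028)), (90, np.float64(0.0011)), (97, np.float64(0.001)), (90, np.float64(0.0011)), (108, np.float64(0.00
[... 1959 characters left out ...]
(127, np.float64(-0.0002)), (834, np.float64(0.0239)), (439, np.float64(0.0082))]
0.11 [(55, np.float64(-0.0125)), (35, np.float64(-0.01)), (41, np.float64(-0.0092)), (34, np.float64(-0.0092)), (37, np.float64(-0.0092)), (46, np.float64(-0.0091)), (61, np.float64(-0.0089)), (112, np.float64(-0.0005)), (707, np.float64(0.0245)), (224, np.float64(0.008))]
0.14 [(86, np.float64(-0.0128)), (44, np.float64(-0.0102)), (33, np.float64(-0.0093)), (33, np.float64(-0.0094)), (39, np.float64(-0.0094)), (36, np.float64(-0.0093)), (43, np.float64(-0.0092)), (41, np.float64(-0.0004)), (54, np.float64(-0.0002)), 0]
handle 623 [[-0.0446, 0.0613, 0.0325], [-0.0382, 0.0633, 0.0719], [-0.0258, 0.0692, 0.0938]]
```

The plate and the frame above it are both at 0.001, so the tray is home and flush. Next I'll go to the left of the handle.

```bash
python3 go.py .574 .100 .066 -92.55
```

```text
shift [-0.2063 -0.0886  0.1026] yaw -92.57 turn -0.02
pos [ 0.477  -0.1025  0.1686] tz [-0.0075  0.0039 -1.    ] F [ 1.5  1.1 -0.6] w 0.0003 t 14.1
```

```bash
python3 -m creep '[0,-0.04,-0.015,0,0,0,-0.08,-0.03,0,0,0,-0.12,-0.05,0,0,0,-0.16,-0.07,0,0,0,-0.195,-0.085,0,0,0,-0.206,-0.088,0,0,0,-0.206,-0.088,0.02,0,0,-0.206,-0.088,0.045,0,0,-0.206,-0.088,0.07,0,0,-0.206,-0.088,0.09,0,0,-0.206,-0.088,0.1,0,0,-0.206,-0.088,0.1,0,0,-0.206,-0.088,0.1,0]'; python3 look.py 7 wrist; python3 go.py .574 .100 .066 -92.55
```

```text
t: 15.18
ee_pos: [0.5735, 0.0993, 0.0681]
tool_rot: [3.133, 0.003, -1.616]
force: [-0.1, -0.3, 1.3]
gripper_width: 0.0005
shift [-0.0006  0.0002  0.003 ] yaw -92.6 turn -0.05
pos [0.5741 0.0994 0.069 ] tz [-0.0069  0.0035 -1.    ] F [ 0.4  0.7 -0.4] w 0.0001 t 15.23
```

View pics/wrist7.png

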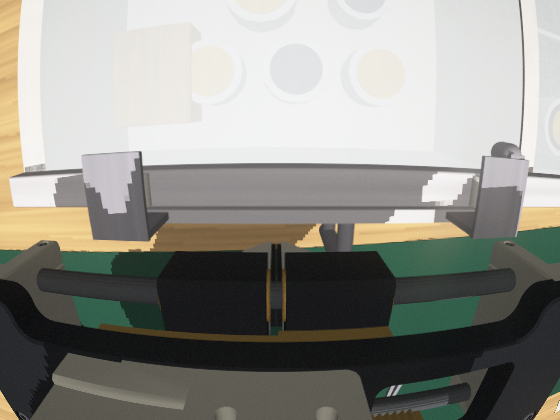

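The handle bar shows at (345,235), just right of the closed fingers at (277,290). I'll push it toward closing.

```bash
python3 -m creep '[0,0.003,0,0.002,0,0,0.006,0,0.002,0,0,0.009,0,0.002,0,0,0.012,0,0.002,0,0,0.016,0,0.002,0,0,0.021,0,0.002,0,0,0.027,0,0.002,0,0,0.034,0,0.002,0,0,0.041,0,0.002,0,0,0.049,0,0.002,0,0,0.057,0,0.002,0,0,0.065,0,0.002,0,0,0.073,0,0.002,0,0,0.081,0,0.002,0,0,0.089,0,0.002,0,0,0.097,0,0.002,0,0,0.104,0,0.002,0,0,0.11,0,0.002,0,0,0.114,0,0.002,0,0,0.116,0,0.002,0]'; python3 look.py 8 top; python3 - <<'E'
from h import *
d=np.load("top_d8.npy");P=cloud("top",d);X,Y,Z=np.moveaxis(P,-1,0)
q=P[(d>0)&(Z>.03)&(Z<.1)&(X<.585)&(X>.55)&(Y<.07)&(Y>-.15)];print(len(q),np.percentile(q,[5,50,95],axis=0).round(3).tolist() if len(q) else 0)
for n in ["door","door_handle"]: print([(np.round(b['xyz'],3).tolist(),round(b['confidence'],2)) for b in boxes_of('top',n)[:2]])
E
```

```text
t: 16.9
ee_pos: [0.5687, -0.0174, 0.0666]
tool_rot: [3.134, 0.003, -1.617]
force: [-0.3, 1.2, 0.5]
gripper_width: 0.0008
1 [[0.56, -0.017, 0.096], [0.56, -0.017, 0.096], [0.56, -0.017, 0.096]]
[([0.602, -0.083, 0.079], 0.75)]
[([0.604, -0.08, 0.085], 0.58), ([0.606, -0.159, 0.058], 0.39)]
```

```bash
cat > hd.py <<'E'
from h import *
x,Rm,s=pose(); im,d=grab_frame("wrist"); cv2.imwrite("pics/w_last.png",im)
m=camera_model("wrist");K=np.array(m["K"]);M=np.array(m["mount"])
v,u=np.mgrid[0:420,0:560];a=(u-K[0,2])/K[0,0];b=(v-K[1,2])/K[1,1];th=np.hypot(a,b);k=np.tan(th)/np.maximum(th,1e-9)
T=np.stack([a*k*d,b*k*d,d],-1)@M[:3,:3].T+M[:3,3]; P=T@Rm.T+x
th0=np.radians(-2.55);c,sn=np.cos(th0),np.sin(th0)
C=np.stack([c*(P[...,0]-.612)+sn*P[...,1],-sn*(P[...,0]-.612)+c*P[...,1],P[...,2]],-1)
# gripper y in C, handle, door left/right edges (door face ~-.009, z .03-.08)
print("tcp C",(c*(x[0]-.612)+sn*x[1]).round(4),(-sn*(x[0]-.612)+c*x[1]).round(4),"F",np.round(s["force"],1),"t",s["t"])
ok=(d>0)&(th<1.4)
q=C[ok&(C[...,0]<-.025)&(C[...,0]>-.055)&(C[...,2]>.03)&(C[...,2]<.1)&(v<250)]
print("handle",len(q),np.percentile(q,[2,50,98],axis=0).round(4).tolist() if len(q) else "")
q=C[ok&(abs(C[...,0]+.0085)<.003)&(C[...,2]>.025)&(C[...,2]<.085)&(C[...,1]<.0)]
print("door face y range",len(q),np.percentile(q[:,1],[1,5,50,99]).round(4) if len(q) else "")
q=C[ok&(C[...,1]<-.19)&(C[...,1]>-.24)&(C[...,2]>.03)&(C[...,2]<.085)&(abs(C[...,0])<.02)]
print("jamb",len(q),[(n,np.percentile(q[:,i],[2,50,98]).round(4).tolist()) for i,n in enumerate("xyz")] if len(q) else "")
E
python3 hd.py
```

```text
tcp C -0.0426 -0.0186 F [ 0.3 -0.7 -0.2] t 17.05
handle 673 [[-0.0394, -0.0437, 0.0362], [-0.0317, -0.0366, 0.0707], [-0.0253, -0.0068, 0.0886]]
door face y range 0 
jamb 94 [('x', [-0.0199, -0.0179, -0.0126]), ('y', [-0.2173, -0.2148, -0.2074]), ('z', [0.047, 0.0627, 0.0706])]
```

```bash
python3 -m creep '[0,0.002,0,0,0,0,0.005,0,0,0,0,0.009,0,0,0,0,0.015,0,0,0,0,0.021,0,0,0,0,0.028,0,0,0,0,0.035,0,0,0,0,0.042,0,0,0,0,0.048,0,0,0,0,0.053,0,0,0,0,0.057,0,0,0,0,0.06,0,0,0,0,0.0615,0,0,0,0,0.063,0,0,0]'; python3 hd.py
```

```text
t: 18.27
ee_pos: [0.5657, -0.0794, 0.0663]
tool_rot: [3.134, 0.003, -1.616]
force: [-0.5, 1.2, -0.2]
gripper_width: 0.0004
tcp C -0.0427 -0.0814 F [-0.5  1.2 -0.2] t 18.2667
handle 651 [[-0.0396, -0.1053, 0.0354], [-0.0316, -0.0934, 0.0708], [-0.0256, -0.0696, 0.0883]]
door face y range 20 [-0.2101 -0.2096 -0.2086 -0.2082]
jamb 68 [('x', [-0.0197, -0.0137, -0.0082]), ('y', [-0.2165, -0.2092, -0.2082]), ('z', [0.0755, 0.0828, 0.085])]
```

View pics/w_last.png

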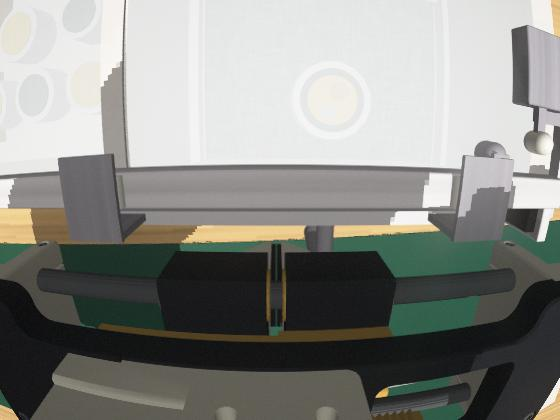

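The door follows with the bar against the fingers at (320,237); its right hanger is at (487,200), near the jamb roller at (538,140). Now short slow pushes while watching force.

```bash
python3 -m creep '[0,0.0015,0,0,0,0,0.003,0,0,0,0,0.0045,0,0,0,0,0.006,0,0,0,0,0.0075,0,0,0]' | egrep 'ee_pos|force';python3 -m creep '[0,0.0015,0,0,0,0,0.003,0,0,0,0,0.0045,0,0,0]'| egrep 'ee_pos|force'; python3 -m creep '[0,0.0015,0,0,0,0,0.003,0,0,0]'| egrep 'ee_pos|force'
```

```text
ee_pos: [0.5654, -0.0873, 0.0663]
force: [-0.7, 1.6, 0.1]
ee_pos: [0.5651, -0.0919, 0.0663]
force: [-0.6, 1.8, -0.3]
ee_pos: [0.565, -0.0951, 0.0663]
force: [0.1, 1.2, 0.8]
```

```bash
for i in 1 2 3; do python3 -m creep '[0,0.001,0,0,0,0,0.002,0,0,0]'| egrep 'ee_pos|force'; done
```

```text
ee_pos: [0.5649, -0.0973, 0.0663]
force: [-0.9, 1.5, 0.4]
ee_pos: [0.5648, -0.0994, 0.0663]
force: [-0.6, 1.6, 0.3]
ee_pos: [0.5647, -0.1008, 0.0662]
force: [0.2, 5.6, 2.8]
```

```bash
python3 -m creep '[0,0.001,0,0,0,0,0.002,0,0,0,0,0.003,0,0,0,0,0.004,0,0,0]'| egrep 'ee_pos|force'; python3 -m creep '[0,0.002,0,0,0,0,0.003,0,0,0]'| egrep 'ee_pos|force'
```

```text
ee_pos: [0.5646, -0.1028, 0.0662]
force: [-1.1, 8.2, 4.2]
ee_pos: [0.5645, -0.1037, 0.0662]
force: [-1.3, 8.7, 5.9]
```

```bash
python3 -m creep '[0,0.0025,0,0,0,0,0.0035,0,0,0,0,0.0045,0,0,0]'| egrep 'ee_pos|force'; python3 -m creep '[0,0.0025,0,0,0,0,0.0035,0,0,0]'| egrep 'ee_pos|force'
```

```text
ee_pos: [0.5643, -0.1072, 0.0662]
force: [-0.7, 2.3, 1.9]
ee_pos: [0.5643, -0.1105, 0.0662]
force: [0.1, 6.6, 2.0]
```

```bash
python3 hd.py; python3 -m creep '[0,-0.003,0,0,0,0,-0.01,0,0,0,0,-0.02,0.0,0,0,0,-0.02,0.02,-0.02,0,0,-0.02,0.05,-0.05,0,0,-0.02,0.09,-0.09,0,0,-0.02,0.12,-0.1,0,0,-0.02,0.12,-0.1,0,0,-0.02,0.12,-0.1,0,0,-0.02,0.12,-0.1,0,0,-0.02,0.12,-0.1,0,0,-0.02,0.12,-0.1,0]'; python3 hd.py; python3 look.py 9 scene; python3 -c "
import cv2,numpy as np
b=cv2.imread('pics/w_last.png');a=cv2.imread('pics/scene9.png')[130:290,180:320]
cv2.imwrite('pics/c9.png',np.hstack([cv2.resize(a,(368,420)),b[:,64:496]]))"
```

```text
tcp C -0.0428 -0.1125 F [0.1 6.6 2. ] t 20.5667
handle 624 [[-0.0393, -0.136, 0.038], [-0.0316, -0.1224, 0.0711], [-0.0254, -0.1005, 0.0885]]
door face y range 0 
jamb 0 
t: 21.62
ee_pos: [0.4469, -0.0866, 0.1671]
tool_rot: [3.132, 0.011, -1.611]
force: [0.2, -0.0, 0.1]
gripper_width: 0.0004
tcp C -0.1611 -0.0939 F [ 0.2 -0.   0.1] t 21.6167
handle 758 [[-0.0455, -0.4155, 0.0315], [-0.038, -0.1341, 0.0678], [-0.0254, -0.1292, 0.0974]]
door face y range 4100 [-0.4004 -0.2041 -0.1089 -0.0218]
jamb 749 [('x', [-0.0197, -0.0107, -0.0089]), ('y', [-0.2163, -0.2086, -0.1909]), ('z', [0.0313, 0.061, 0.084])]
```

View pics/c9.png

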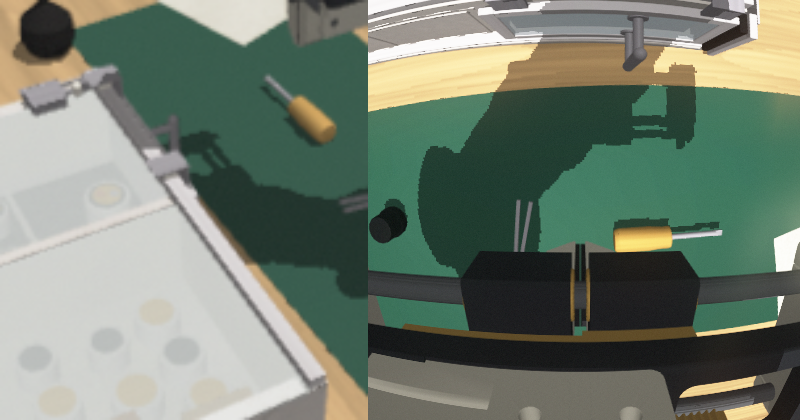

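The door now covers the doorway with the handle at (634,45), and the tray and tins are behind it. I'll zoom in on the jamb and check the bench objects for movement.

```bash
python3 -m creep '[0,0.08,0.0,-0.02,0,0,0.1,0,-0.02,0,0,0.1,0,-0.02,0,0,0.1,0,-0.02,0,0,0.1,0,-0.02,0,0,0.1,0,-0.02,0]' | grep pos; python3 hd.py; python3 look.py 10 top scene; python3 - <<'E'
import sys
from h import *
b=cv2.imread('pics/w_last.png')[0:150,180:420]; cv2.imwrite('pics/c10.png',cv2.resize(b,(800,500),interpolation=cv2.INTER_CUBIC))
for c in ["top","scene"]:
    grab_frame(c)
    for n in ["loupe","oilers","blower","dome","tweezers","driver","tin","buffer"]:
        print(c,n,[(np.round(q["xyz"],3).tolist(),round(q["confidence"],2)) for q in boxes_of(c,n)[:1]])
E
```

```text
ee_pos: [0.4425, -0.1868, 0.1854]
tcp C -0.161 -0.1942 F [0.2 0.3 0.3] t 22.2167
handle 1356 [[-0.0464, -0.4444, 0.0311], [-0.0358, -0.4075, 0.049], [-0.0254, -0.1316, 0.0971]]
door face y range 3245 [-0.4248 -0.4024 -0.1329 -0.023 ]
jamb 504 [('x', [-0.0196, -0.0105, 0.0109]), ('y', [-0.2229, -0.2048, -0.1906]), ('z', [0.034, 0.0619, 0.0839])]
top loupe [([0.414, 0.133, 0.035], 0.43)]
top oilers [([0.458, 0.319, 0.013], 0.65)]
top blower [([0.564, -0.429, 0.047], 0.55)]
top dome [([0.591, 0.428, 0.039], 0.97)]
top tweezers []
top driver []
top tin []
top buffer [([0.6, -0.124, 0.083], 0.43)]
scene loupe [([0.426, 0.143, 0.031], 0.65)]
scene oilers [([0.467, 0.326, 0.009], 0.83)]
scene blower [([0.579, -0.409, 0.039], 0.66)]
scene dome [([0.609, 0.45, 0.04], 0.75)]
scene tweezers [([0.374, -0.006, 0.002], 0.57)]
scene driver [([0.4, -0.143, 0.02], 0.65)]
scene tin []
scene buffer []
```

View pics/c10.png

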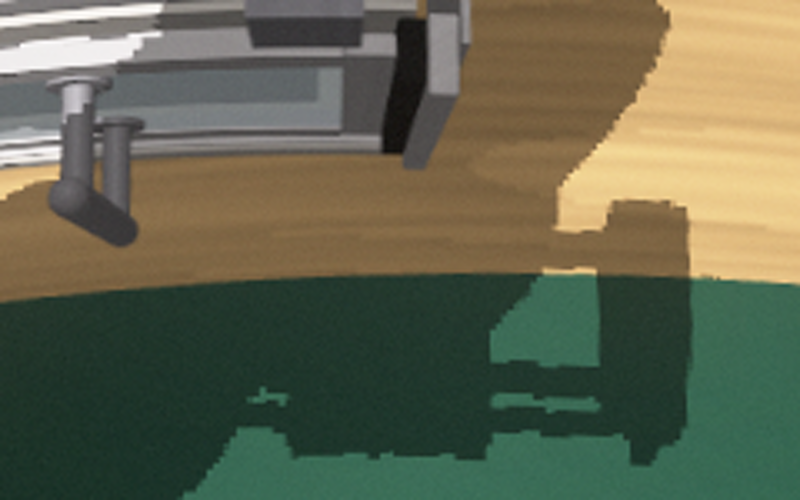

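The door's leading edge meets the black buffer at (388,100) with no gap, well after I let go of it. Everything else is where it was, so I'm handing in.

```bash
python3 -c "
from h import *
print(r.read_state()['t'],job.close_job())"
```

```text
the job is handed in; nothing more can be done
23.2667 None
```

The watch tin is put away in the front part of the tray, the tray is pushed home and the door is shut on its catch. I handed the job in at t = 23.3 s with the robot clear of everything.

**Checks that passed:**
- **Tin:** a wrist picture taken just after release showed it standing upright near the middle of the compartment, with both small tins upright behind it. A later picture through the roof, with the tray in, also showed it in place.
- **Tray:** wrist depth put the front plate flush with the cabinet face to within about 0.2 mm. At the stop it took about 14 N of push without moving further.
- **Door:** the push force rose to about 9 N in the catch, dropped to about 2 N, then came up to about 6.6 N on the buffer. About 1.5 s after I let go, the wrist picture showed the door's edge against the black buffer with no gap.
- **Other things:** the loupe, oilers, blower and dome matched their starting positions within the detectors' accuracy. So did the tweezers and driver, in the scene view.

**Checks that were weak or disagreed:**
- In the last top view the detectors missed the tweezers and driver. The only buffer report there, at low confidence, lay in the middle of the door and was plainly wrong.
- The door's exact position from depth was good only to about 3 mm, so I judged it closed from the force pattern and the picture.
- When the tray met its stop there was also about 11 N upward on the tool. I backed off and did not find the cause.

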